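Open the sprung lid of a tube heater by its two-button catch

TASK

Open the tube heater on the bench. With the gripper part open, press its two blue catch buttons down together, one fingertip on each, and keep both held down until the sprung lid has risen to half open; then let go and, with the fingertips against the underside of the lid, push it back past upright so that it rests fully open against its stop. Touch and push only: do not grip the lid, and leave the things standing around undisturbed.

Things in the scene. Friction and masses are not known exactly. Their poses are not given: they have to be found in the camera images.
- heater: white tube heater, fixed; 224 x 180 x 102 mm with lid shut. Origin on the bench midway under the two blue buttons; x points to the hinge at the rear, y left, z up. Button deck (x -38 to 40 mm) 70 mm high; behind it the lid, 176 mm wide, from x = 40 mm to the hinge at x = 174, z = 94 mm. Steel strikers hang 22 mm under the lid near its front at y = +-68 mm; between them it is flat
- catch_left_top (a point): centre of the top of the left blue button (heater x = 0, y = +31 mm, z = 82 mm unpressed); the flat top is 21 mm (x) by 28 mm (y). It sinks straight down when pressed
- catch_right_top (a point): centre of the top of the right blue button (heater x = 0, y = -31 mm, z = 82 mm unpressed), same size
- catch_left (a joint): how far the left button is down, 0 to 0.008 m (end stop). Spring: 2 N at first, 6 N at the stop. Its catch frees the lid after 5 to 6.5 mm and holds again when the button comes up: press to the stop. The lid rises only if both are down at once
- catch_right (a joint): how far the right button is down, 0 to 0.008 m; same as the left
- lid (a joint): lid angle: 0 shut and latched, about 0.9 rad half open (where its sprung lift arm leaves it, about 1 s after release), 1.57 upright, 1.85 fully open against its stop. Past about 1.65 it stays open by its own weight; below 1.5 it sinks slowly back to half open. Damped; 1 to 4 N at the front edge push it
- lid_edge (a point): middle of the front edge of the lid's underside, 134 mm from the hinge axis; lid 12 mm thick above it. Moves with the lid; its z axis is square to the lid, out of the upper face; its x axis points from the front edge to the hinge
- lid_hinge (a point): middle of the lid's hinge axis, fixed on the heater; the axis runs along the heater's y
- lid_cover: upper part of the lid: white frame, 8 mm thick, with a clear pane. Origin on the hinge axis
- lid_seal: grey seal frame, 4 mm, that forms the underside of the lid. Origin on the hinge axis
- bottle_bench: clear bottle with a blue cap, 57 mm wide, 101 mm tall, standing to the right of the heater; origin under its middle. Leave alone
- wash_bottle: white wash bottle with a red cap and bent spout, 198 mm tall, standing to the left of the heater; origin under its middle. Leave alone
- timer: cream bench timer with three keys, 62 x 62 x 18 mm, lying to the left of the heater; origin under its middle. Leave alone
- petri_1: 60 mm dish, 15 mm high, lying to the right of the heater; origin under its middle. Leave alone
- marker: black and grey marker pen, 136 mm long, lying on the bench to the right; origin under its middle. Leave alone

How it is judged (in metres and radians):
On the way, in this order (a step that is already met when the one before it is completed fails the run):
1. both catch buttons are down together (value of joint each of catch_left, catch_right above 0.004 m), for 0.1 s.
2. the lid has risen towards half open with both buttons still held down by the fingers (all of step 1 and value of joint lid above 0.6 rad and contact force between the fingers and lid_cover below 0.5 N), for 0.1 s.
At the end, for the whole second after the job is handed in: the lid rests fully open (its angle over 1.7 rad, moving slower than 0.1 rad/s) and both buttons are back up to within 1 mm (value of joint lid above 1.7 rad and velocity of joint lid between -0.1 and 0.1 rad/s and value of joint each of catch_left, catch_right below 0.001 m); the robot touches nothing.
It fails at once if the lid is gripped: pressed on its upper part and its underside at once (contact force between the fingers and lid_cover above 2 N and contact force between the fingers and lid_seal above 2 N).
It fails at once if a thing standing around is moved by more than 15 mm (distance of any of bottle_bench, wash_bottle, timer, petri_1, marker from where it was at the start of the episode above 0.015 m).
It fails at once if a thing standing around is knocked over (angle between any of bottle_bench, wash_bottle's own z axis and vertical above 0.3 rad).
It also fails if it takes over 45 s, if anything falls off the work surface, if the arm or the gripper's body presses on something with over 40 N, if the wrist force passes 120 N, or if a joint passes its speed limit or range.

ROBOT

A 6-joint arm with a two-finger parallel gripper is mounted at the origin on a cart in front of the work surface, level with it; the furniture and walls round the work are solid. World frame = base frame: x ahead of the robot, y to its left, z up, the work surface at z = 0. Lengths are in mm, angles in rad, forces in N, time in s.
With the tool pointing down it reaches from about 300 to 875 mm from the base axis. Payload 4.2 kg.
Tool frame: the origin (TCP) lies midway between the tips of the shut fingers; the grasp point (between the pads) lies 19 mm behind it; z points along the fingers, y is the line along which they close (so a half turn about z gives the same grasp; the last joint's range is limited). The gripper opens to 85 mm and grips with 20 to 120 N. Pads are 22 mm wide; open, the fingers measure 114 mm over their backs; the gripper's body (76 mm by 85 mm) begins 54 mm behind the grasp point. The pads swing forward as they close: fully open they stand 13 mm farther back than shut.
Start: joints at [-1.188, 0.32, 1.565, -0, 1.257, -0.02], TCP at [225.402, -528.995, 231.338] pointing down, gripper open.
Joint ranges: [-3.11, 3.11], [-0.84, 2.01], [0.21, 2.61], [-1.34, 4.49], [0.05, 2.63], [-2.56, 2.56]. Speed limits (rad/s): [2.57, 2.57, 3.14, 3.14, 3.14, 3.14].

INTERFACE

Orientations are given as a rotation vector (axis times angle).
In Python, from cell import arm, eyes, monitor gives the robot as it stands (arm), with the cameras (eyes) and the readings (monitor).
- The arm moves only by the tool drive_effector, called after ">>>" as name(argument=value, ...) on one line, values as JSON. Schema: {"type":"object","properties":{"increments":{"type":"string"},"only":{"type":"string"},"quiet":{"type":"boolean"},"lines":{"type":"string"}},"required":["increments"],"additionalProperties":false}. increments is a string of 1 to 5 rows, parted by semicolons, with the numbers parted by spaces; each row has 7 numbers: the opening from 0.0 (shut) to 1.0 (fully open), then dx, dy, dz in mm, then a rotation vector rx, ry, rz in rad; each row shifts and turns the commanded pose from where the row before left it, along the tool's axes as they then stand; what a row does not reach is not made up. A row lasts 1/10 s, in which the tool goes at most 50 mm and 0.15 rad, less where a joint would pass 70% of its speed; a pose out of reach is approached as far as the arm can. The fingers move at their own pace and stop on an object; the grip force is fixed at half the most. Time passes only in rows, so rows that do not move let the fingers close. The tool returns the time, the measured TCP pose, the force, the opening and the grip force at its end. only (a regular expression) keeps the lines of the reply that match it, lines (a string "A,B") keeps lines A to B, and quiet returns only ok. Input that does not fit is refused with a message, and nothing moves.
- monitor.read_state(): the state, without advancing time (a new reading comes with each control period).
- eyes.read_camera(name): name is "side" or "top" or "wrist"; returns the picture (480x640x3 uint8, blue, green, red); there is no depth.
- eyes.camera_params(name): a dict with "K" (3x3 intrinsics, pixels), "T" (4x4, takes a point from camera to world coordinates); the wrist camera has in their place "tool_from_camera" (4x4, takes a point from camera to tool coordinates, whose origin is the TCP and whose axes are the flange's). Camera axes: x right, y down, z forward; pixel columns grow to the right and rows downward; lengths in mm; the calibration is good to about 2 mm. A picture is of the moment at which its call begins: read the wrist's pose just before it. camera_params takes no time and is no camera call.
- arm.finish_job(): hands the job in; it is judged then, once.
The state is a dict: "time_s": time; "joint_pos": joint angles; "dq": joint speeds; "tau": joint torques, N m; "position": TCP position; "orientation": TCP orientation; "ft_force": force on the tool from outside, world axes, zero at the start; "moment": the same for the moment, N m; "finger_gap": opening from 0.0 (shut) to 1.0 (fully open); "grasp_force": force on a finger pad.
Only numpy, scipy, OpenCV 4.12 (cv2) and the standard library are available. Lean on these libraries where they do the work, as an engineer would, in place of code of your own. Each camera call takes 0.05 s, during which the arm holds its last target. There are 200 camera calls.

## Working session

There is one attempt and no reset: what is moved stays moved. The work goes in short steps, Python scripts to look and compute and a tool call to move; the robot and the scene stay as the last step left them, time stands still between calls to the robot, and variables do not carry over. Pictures are saved under pics/ and viewed, at most 14 in all, crops included, and the job is handed in when it is done.

```bash
ls; mkdir -p pics; python3 - <<'E'
from cell import arm, eyes, monitor
import cv2,numpy as np
np.set_printoptions(precision=4,suppress=True)
for n in("top","side"):
    cv2.imwrite(f"pics/{n}0.png",eyes.read_camera(n)); p=eyes.camera_params(n);print(n,p["K"],p["T"])
print(eyes.camera_params("wrist"));print(monitor.read_state())
E
```

```text
cell.py
pics
top [[456.6899   0.     318.8617]
 [  0.     456.6899 244.1641]
 [  0.       0.       1.    ]] [[   0.0102   -0.995     0.0996  434.1673]
 [  -0.9999   -0.0095    0.0077   87.8974]
 [  -0.0067   -0.0997   -0.995  1032.9445]
 [   0.        0.        0.        1.    ]]
side [[489.4677   0.     332.1246]
 [  0.     489.4677 237.4516]
 [  0.       0.       1.    ]] [[   0.9981   -0.0274    0.0554  470.8547]
 [  -0.0617   -0.3926    0.9177 -992.4539]
 [  -0.0034   -0.9193   -0.3935  535.5476]
 [   0.        0.        0.        1.    ]]
{'K': array([[375.3403,   0.    , 317.003 ],
       [  0.    , 375.3403, 244.0742],
       [  0.    ,   0.    ,   1.    ]]), 'tool_from_camera': array([[   0.0006,   -0.9491,   -0.3151,   82.6102],
       [   1.    ,    0.0003,    0.0009,   -0.1094],
       [  -0.0008,   -0.3151,    0.9491, -141.399 ],
       [   0.    ,    0.    ,    0.    ,    1.    ]])}
{'time_s': 0.1, 'joint_pos': array([-1.1879,  0.3202,  1.5655,  0.    ,  1.2574, -0.02  ]), 'dq': array([-0.    , -0.0005, -0.0025, -0.0007,  0.0015, -0.0005]), 'tau': array([ -0.0004, -41.6409, -23.4705,  -0.    ,   0.0049,   0.    ]), 'position': array([ 225.2719, -528.58  ,  230.5805]), 'orientation': array([-3.0766, -0.6282,  0.0004]), 'ft_force': array([ 0.3441, -0.8899, -0.8251]), 'moment': array([-0.0333,  0.0146, -0.0564]), 'grasp_force': 0.0, 'finger_gap': 0.9975102834263161}
```

View pics/top0.png

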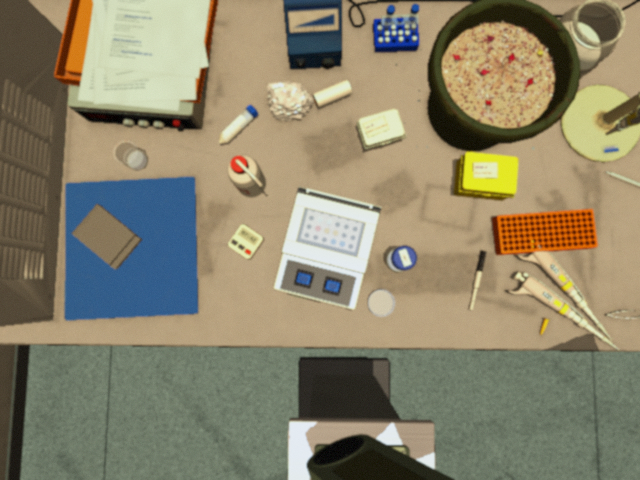

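View pics/side0.png

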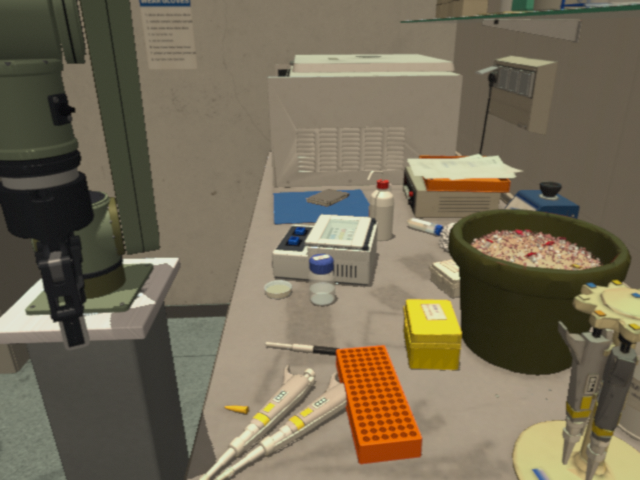

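The top view shows the heater with its blue buttons near (304,278) and (332,286), turned slightly. In the side view they are near (298,231) and (293,240). Next I segment and triangulate them.

```bash
cat > h.py <<'E'
import cv2,numpy as np
from cell import arm, eyes, monitor
from scipy.spatial.transform import Rotation as R
np.set_printoptions(precision=3,suppress=True)
def blobs(im,box,n=2):
    x0,y0,x1,y1=box; c=cv2.cvtColor(im[y0:y1,x0:x1],cv2.COLOR_BGR2HSV)
    m=cv2.inRange(c,(100,120,50),(125,255,255))
    k,_,s,ce=cv2.connectedComponentsWithStats(m)
    o=np.argsort(-s[1:,4])[:n]+1
    return [(ce[i]+[x0,y0],s[i]) for i in o]
def ray(K,T,p):
    d=T[:3,:3]@np.linalg.inv(K)@[p[0],p[1],1]; return T[:3,3],d/np.linalg.norm(d)
def tri(rays):
    A=sum(np.eye(3)-np.outer(d,d) for c,d in rays); b=sum((np.eye(3)-np.outer(d,d))@c for c,d in rays)
    x=np.linalg.solve(A,b); return x,[np.linalg.norm(np.cross(x-c,d)) for c,d in rays]
def onz(r,z): c,d=r; return c+d*(z-c[2])/d[2]
E
python3 - <<'E'
from h import *
t=cv2.imread("pics/top0.png");s=cv2.imread("pics/side0.png")
bt=blobs(t,(285,260,355,305));bs=blobs(s,(283,222,310,250))
print(bt,bs)
P=eyes.camera_params("top");Q=eyes.camera_params("side")
bt=sorted([b[0] for b in bt],key=lambda p:p[0]); bs=sorted([b[0] for b in bs],key=lambda p:p[1])
for a,b in zip(bt,bs):
    ra=ray(P["K"],P["T"],a); print(tri([ra,ray(Q["K"],Q["T"],b)]),onz(ra,82))
a=[onz(ray(P["K"],P["T"],p),82) for p in bt]; d=a[0]-a[1];print(np.linalg.norm(d),np.arctan2(-d[0],d[1]))
# lid corners by eye in top: rear
for p in((298,190),(380,207)): print(onz(ray(P["K"],P["T"],p),102))
# current tool axes
st=monitor.read_state();print(R.from_rotvec(st["orientation"]).as_matrix())
E
```

```text
[(array([303.39 , 278.267]), array([ 11,  13,  16,  12, 146], dtype=int32)), (array([332.028, 285.514]), array([ 40,  20,  15,  12, 144], dtype=int32))] [(array([293.23 , 240.207]), array([ 5, 14, 11,  9, 87], dtype=int32)), (array([299.31 , 230.718]), array([11,  5, 12,  8, 71], dtype=int32))]
(array([457.72 , 126.864,  76.071]), [np.float64(0.2932274362690585), np.float64(0.29322743626905856)]) [457.866 126.63   82.   ]
(array([443.345,  66.919,  76.975]), [np.float64(0.17642306698551347), np.float64(0.17642306698535215)]) [443.473  67.035  82.   ]
61.30850461782357 -0.23697807006395522
[639.855 139.474 102.   ]
[605.65  -30.324 102.   ]
[[ 0.92   0.392 -0.001]
 [ 0.392 -0.92   0.001]
 [ 0.    -0.002 -1.   ]]
```

Fix: heater origin is about (450.6, 96.8) with yaw −0.237. I'll have the tool's x axis point away from the hinge, so the wrist camera stays clear of the lid. First move: travel over the heater at the current height.

>>> drive_effector(increments="0.6 32 -35 0 0 0 0;0.6 32 -35 0 0 0 0;0.6 32 -35 0 0 0 0;0.6 32 -35 0 0 0 0;0.6 32 -35 0 0 0 0")

```text
time_s: 0.6
position: [304.1, -303.4, 231.0]
orientation: [-3.078, -0.627, -0.0]
ft_force: [1.5, -0.0, 0.0]
finger_gap: 0.603
grasp_force: 0.0
```

>>> drive_effector(increments="0.6 32 -35 0 0 0 0;0.6 32 -35 0 0 0 0;0.6 32 -35 0 0 0 0;0.6 32 -35 0 0 0 0;0.6 32 -35 0 0 0 0")

```text
time_s: 1.1
position: [382.6, -79.7, 231.2]
orientation: [3.078, 0.628, 0.0]
ft_force: [0.7, -0.0, -1.2]
finger_gap: 0.601
grasp_force: 0.0
```

>>> drive_effector(increments="0.6 32 -35 0 0 0 0;0.6 32 -35 0 0 0 0;0.6 32 -35 0 0 0 0;0.6 32 -35 0 0 0 0;0.6 0 0 0 0 0 -0.15")

```text
time_s: 1.6
position: [446.8, 102.2, 230.9]
orientation: [-3.017, -0.87, -0.002]
ft_force: [0.2, -0.8, -0.4]
finger_gap: 0.599
grasp_force: 0.0
```

>>> drive_effector(increments="0.6 0 0 0 0 0 -0.15;0.6 0 0 0 0 0 -0.15;0.6 0 0 0 0 0 -0.15;0.6 0 0 0 0 0 -0.15;0.6 0 0 0 0 0 -0.15")

```text
time_s: 2.1
position: [445.1, 97.4, 230.9]
orientation: [-2.492, -1.912, 0.001]
ft_force: [-0.2, 0.4, -0.4]
finger_gap: 0.6
grasp_force: 0.0
```

>>> drive_effector(increments="0.6 0 0 0 0 0 -0.15;0.6 0 0 0 0 0 -0.15;0.6 0 0 0 0 0 -0.15;0.6 0 0 0 0 0 -0.15;0.6 0 0 0 0 0 -0.15")

```text
time_s: 2.6
position: [445.1, 97.3, 230.9]
orientation: [-1.618, -2.692, 0.001]
ft_force: [0.7, -0.1, -0.3]
finger_gap: 0.597
grasp_force: 0.0
```

>>> drive_effector(increments="0.6 0 0 0 0 0 -0.15;0.6 0 0 0 0 0 -0.15;0.6 0 0 0 0 0 -0.15;0.6 0 0 0 0 0 -0.15;0.6 0 0 0 0 0 -0.15")

```text
time_s: 3.1
position: [445.2, 97.3, 230.9]
orientation: [-0.52, -3.097, 0.001]
ft_force: [0.2, -0.5, -0.1]
finger_gap: 0.6
grasp_force: 0.0
```

>>> drive_effector(increments="0.6 0 0 0 0 0 -0.1;0.6 0 0 0 0 0 0;0.6 0 0 0 0 0 0")

```text
time_s: 3.4
position: [445.3, 97.4, 231.1]
orientation: [-0.378, -3.118, 0.0]
ft_force: [-0.2, 0.3, 0.3]
finger_gap: 0.598
grasp_force: 0.0
```

```bash
python3 - <<'E'
from h import *
s=monitor.read_state();print(s["joint_pos"],R.from_rotvec(s["orientation"]).as_matrix())
im=eyes.read_camera("wrist");cv2.imwrite("pics/w1.png",im)
P=eyes.camera_params("wrist");T=np.eye(4);T[:3,:3]=R.from_rotvec(s["orientation"]).as_matrix();T[:3,3]=s["position"]
T=T@P["tool_from_camera"]
for b in blobs(im,(0,0,640,480),4): print(b, onz(ray(P["K"],T,b[0]),82))
E
```

```text
[ 0.19   0.132  1.818 -0.     1.193 -1.14 ] [[-0.971  0.239 -0.001]
 [ 0.239  0.971 -0.   ]
 [ 0.    -0.    -1.   ]]
(array([619.385, 189.494]), array([  590,    50,    50,   301, 11517], dtype=int32)) [474.299 333.244  82.   ]
(array([356.752, 230.727]), array([340, 217,  35,  28, 930], dtype=int32)) [458.428 128.051  82.   ]
(array([281.319, 230.977]), array([264, 218,  35,  27, 911], dtype=int32)) [444.167  68.934  82.   ]
(array([147.432, 315.589]), array([121, 305,  48,  25, 331], dtype=int32)) [490.453 -64.881  82.   ]
```

View pics/w1.png

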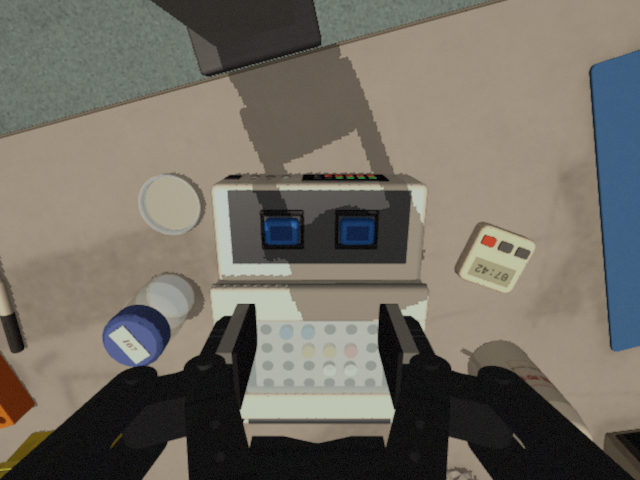

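The wrist view shows both buttons, at (357,231) and (281,231), agreeing with the top view to 2 mm. The gap of about 0.6 suits their spacing. Now I align, descend and tilt slightly away from the lid.

>>> drive_effector(increments="0.6 -6.5 2 40 0 0 0;0.6 0 0 45 0 0 0;0.6 0 0 40 0 0 0;0.6 0 0 0 0 -0.12 0;0.6 0 0 0 0 0 0")

```text
time_s: 3.95
position: [448.3, 97.5, 104.0]
orientation: [0.36, 3.008, -0.026]
ft_force: [0.2, -0.9, 0.2]
finger_gap: 0.603
grasp_force: 0.0
```

```bash
python3 - <<'E'
from h import *
s=monitor.read_state();print(s["position"],s["ft_force"])
cv2.imwrite("pics/s2.png",cv2.resize(eyes.read_camera("side")[170:290,250:410],(800,600)))
E
```

```text
[448.324  97.491 104.004] [ 0.168 -0.913  0.16 ]
```

View pics/s2.png

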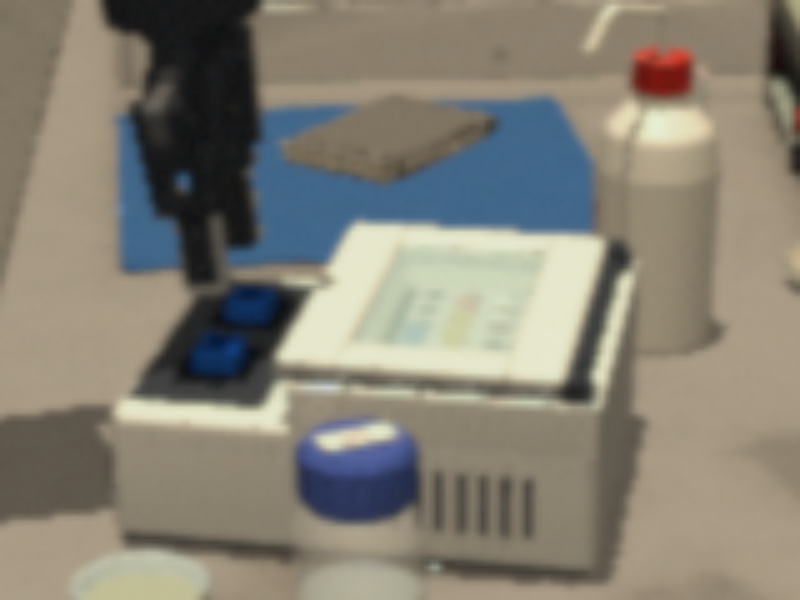

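The side crop shows the right fingertip at (205,278) above the right button at (219,340). The tip is about 30 mm above it and about 5 mm short in x, so I correct and approach.

>>> drive_effector(increments="0.6 -4.5 1.5 0 0 0 0;0.6 2 0 17 0 0 0;0.6 0 0 0 0 0 0")

```text
time_s: 4.3
position: [458.0, 98.1, 89.9]
orientation: [0.361, 3.001, -0.021]
ft_force: [-0.0, -0.5, -0.1]
finger_gap: 0.602
grasp_force: 0.0
```

```bash
python3 - <<'E'
from h import *
s=monitor.read_state();print(s["position"],s["ft_force"])
cv2.imwrite("pics/s3.png",cv2.resize(eyes.read_camera("side")[200:260,270:350],(800,600)))
E
```

```text
[457.969  98.129  89.927] [-0.016 -0.479 -0.072]
```

View pics/s3.png

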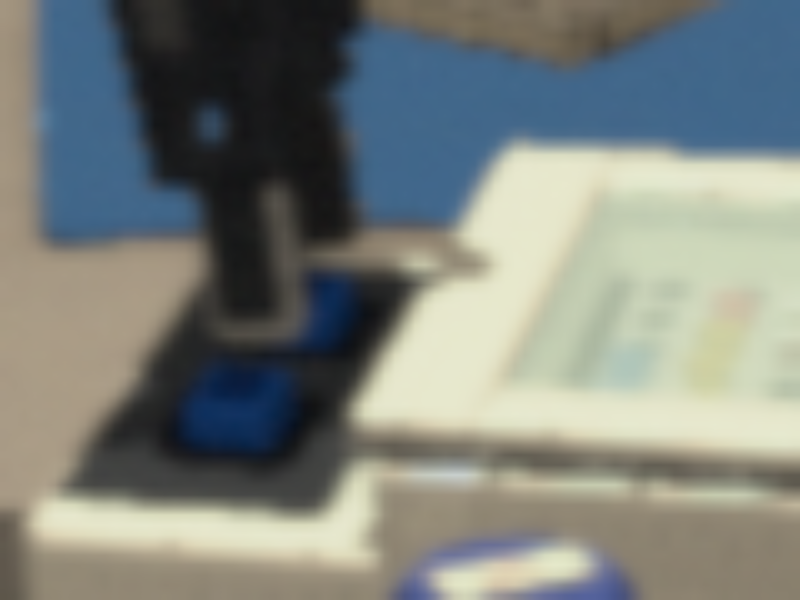

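The side crop shows the right fingertip, centred near (258,330), about 14 mm above the right button at (243,383). It is now about 4 mm too far towards the hinge, so I check the numbers and the wrist view.

```bash
python3 - <<'E'
from h import *
s=monitor.read_state();M=R.from_rotvec(s["orientation"]).as_matrix();print(s["position"],M)
m=np.array([451.2,98.2,0]);H=R.from_euler('z',-.2368).as_matrix()
print("heater xyz",H.T@(s["position"]-m)); print("down in tool",M.T@[0,0,-1],"xh",M.T@H[:,0],"yh",M.T@H[:,1])
im=eyes.read_camera("wrist");cv2.imwrite("pics/w3.png",im)
E
```

```text
[458.148  98.153  90.408] [[-0.964  0.237  0.117]
 [ 0.236  0.971 -0.028]
 [-0.12   0.    -0.993]]
heater xyz [ 6.765  1.584 90.408]
down in tool [ 0.12  -0.     0.993] xh [-0.993  0.003  0.12 ] yh [0.003 1.    0.   ]
```

View pics/w3.png

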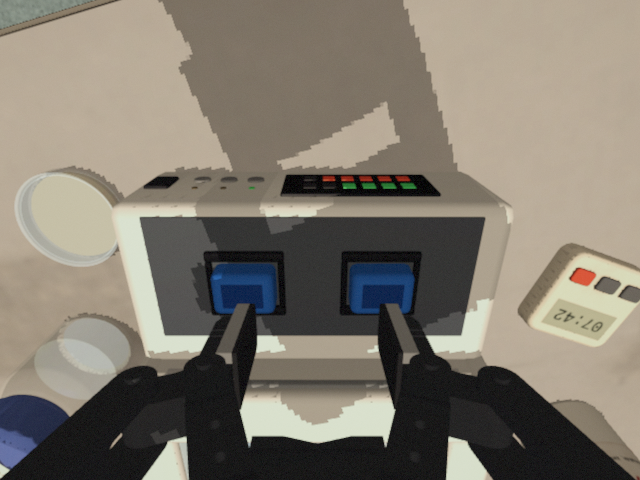

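Wrist view: the fingertips, at columns 241 and 391, straddle the buttons at 246 and 381 symmetrically to within 1 mm. I apply the x fix and then press in steps, watching the force.

>>> drive_effector(increments="0.6 4 -1 -0.5 0 0 0;0.6 1.4 0 12 0 0 0;0.6 0 0 0 0 0 0")

```text
time_s: 4.7
position: [453.8, 98.4, 78.3]
orientation: [0.36, 2.999, -0.02]
ft_force: [1.5, 0.4, 3.1]
finger_gap: 0.604
grasp_force: 1.9
```

>>> drive_effector(increments="0.6 0.5 0 4 0 0 0;0.6 0 0 0 0 0 0")

```text
time_s: 4.9
position: [453.8, 98.4, 74.9]
orientation: [0.36, 2.999, -0.021]
ft_force: [0.9, 0.6, 3.2]
finger_gap: 0.599
grasp_force: 1.7
```

>>> drive_effector(increments="0.6 0.4 0 3 0 0 0;0.6 0 0 0 0 0 0")

```text
time_s: 5.1
position: [453.9, 98.4, 72.2]
orientation: [0.36, 2.998, -0.02]
ft_force: [-0.8, -0.8, 10.9]
finger_gap: 0.598
grasp_force: 5.3
```

>>> drive_effector(increments="0.6 0.3 0 2.5 0 0 0;0.6 0 0 0 0 0 0")

```text
time_s: 5.3
position: [454.0, 98.4, 71.2]
orientation: [0.36, 2.997, -0.02]
ft_force: [-5.3, -0.5, 22.7]
finger_gap: 0.598
grasp_force: 11.1
```

At the stop (22.7 N). I hold it there while the lid rises and take a look.

>>> drive_effector(increments="0.6 0 0 0 0 0 0;0.6 0 0 0 0 0 0;0.6 0 0 0 0 0 0;0.6 0 0 0 0 0 0;0.6 0 0 0 0 0 0")

```text
time_s: 5.8
position: [454.0, 98.4, 71.2]
orientation: [0.36, 2.997, -0.02]
ft_force: [-4.7, -0.5, 21.4]
finger_gap: 0.596
grasp_force: 11.1
```

>>> drive_effector(increments="0.6 0 0 0 0 0 0;0.6 0 0 0 0 0 0;0.6 0 0 0 0 0 0;0.6 0 0 0 0 0 0;0.6 0 0 0 0 0 0")

```text
time_s: 6.3
position: [454.0, 98.4, 71.2]
orientation: [0.36, 2.997, -0.02]
ft_force: [-6.6, -1.1, 23.6]
finger_gap: 0.603
grasp_force: 11.1
```

```bash
python3 - <<'E'
from h import *
cv2.imwrite("pics/s4.png",cv2.resize(eyes.read_camera("side")[140:290,230:430],(800,600)))
E
```

```text
(no output)
```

View pics/s4.png

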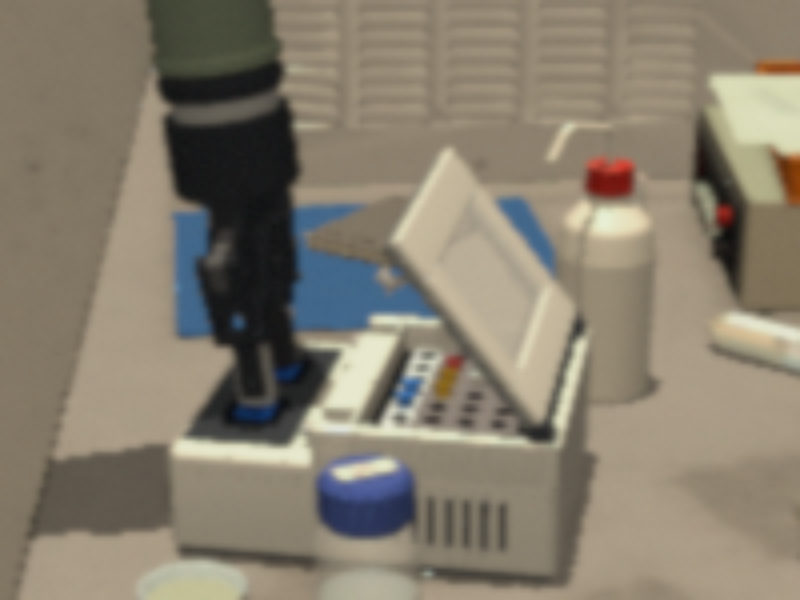

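The side view shows the lid half open, its front edge near (390,245), with both fingertips still on the buttons. I release, back off and tilt the fingers forward.

>>> drive_effector(increments="0.6 -5 0 -40 0 0 0;0.6 30 0 -35 0 0 0;0.6 35 0 -30 0 0 0;0.6 0 0 0 0 -0.15 0;0.6 0 0 0 0 -0.15 0")

```text
time_s: 6.85
position: [382.8, 113.8, 166.7]
orientation: [0.332, 2.726, -0.07]
ft_force: [-0.9, -1.0, 0.1]
finger_gap: 0.601
grasp_force: 0.0
```

>>> drive_effector(increments="0.6 0 0 0 0 -0.15 0;0.6 0 0 0 0 -0.15 0;0.6 0 0 0 0 -0.15 0;0.6 0 0 0 0 -0.15 0;0.6 0 0 0 0 -0.15 0")

```text
time_s: 7.35
position: [375.3, 102.8, 167.5]
orientation: [0.304, 2.322, -0.208]
ft_force: [-0.0, -0.5, -1.4]
finger_gap: 0.601
grasp_force: 0.0
```

>>> drive_effector(increments="0.6 0 0 0 0 0 0;0.6 0 0 0 0 0 0")

```text
time_s: 7.55
position: [375.0, 104.2, 166.8]
orientation: [0.298, 2.329, -0.207]
ft_force: [-0.5, -0.5, 0.3]
finger_gap: 0.599
grasp_force: 0.0
```

```bash
cat > st.py <<'E'
from h import *
s=monitor.read_state();M=R.from_rotvec(s["orientation"]).as_matrix()
m=np.array([451.2,98.2,0]);H=R.from_euler('z',-.2368).as_matrix()
print("heater xyz",H.T@(s["position"]-m),"q",s["joint_pos"],"F_h",H.T@s["ft_force"])
print("tool axes in heater\n",H.T@M); print("xh in tool",M.T@H[:,0],"yh",M.T@H[:,1],"zh",M.T@H[:,2])
E
python3 st.py
```

```text
heater xyz [-75.429 -12.074 166.759] q [ 0.799  0.005  2.474 -1.29   0.747  0.525] F_h [-0.326 -0.638  0.303]
tool axes in heater
 [[-0.697  0.043  0.716]
 [-0.012  0.997 -0.072]
 [-0.717 -0.059 -0.695]]
xh in tool [-0.697  0.043  0.716] yh [-0.012  0.997 -0.072] zh [-0.717 -0.059 -0.695]
```

The tilt is limited near 45° because joint 4 is close to its range limit, so I move forward and up, then tilt further.

>>> drive_effector(increments="0.6 -26 6 16 0 0 0;0.6 -26 6 16 0 0 0;0.6 0 0 0 0 -0.15 0;0.6 0 0 0 0 -0.15 0;0.6 0 0 0 0 0 0")

```text
time_s: 8.05
position: [396.9, 134.2, 236.5]
orientation: [0.285, 2.107, -0.277]
ft_force: [1.0, 0.1, -0.3]
finger_gap: 0.6
grasp_force: 0.0
```

```bash
python3 st.py
```

```text
heater xyz [-61.197  22.283 236.545] q [ 0.978  0.029  2.396 -1.342  1.03   0.628] F_h [ 0.938  0.311 -0.276]
tool axes in heater
 [[-0.522  0.079  0.849]
 [-0.031  0.993 -0.112]
 [-0.852 -0.085 -0.516]]
xh in tool [-0.522  0.079  0.849] yh [-0.031  0.993 -0.112] zh [-0.852 -0.085 -0.516]
```

The wrist is too close to the base here. I move forward at this height, which is clear of the lid edge, to unload joint 4.

>>> drive_effector(increments="0.6 -17 -5 29 0 0 0;0.6 -17 -5 29 0 0 0;0.6 -17 -5 29 0 0 0;0.6 0 0 0 0 0 0")

```text
time_s: 8.45
position: [474.5, 96.3, 265.1]
orientation: [0.325, 2.149, -0.304]
ft_force: [0.1, -0.3, 0.9]
finger_gap: 0.6
grasp_force: 0.0
```

```bash
python3 st.py
```

```text
heater xyz [ 23.069   3.663 265.135] q [ 0.682  0.013  2.267 -1.343  0.864  0.365] F_h [ 0.153 -0.271  0.895]
tool axes in heater
 [[-0.561  0.113  0.82 ]
 [-0.015  0.989 -0.147]
 [-0.828 -0.095 -0.553]]
xh in tool [-0.561  0.113  0.82 ] yh [-0.015  0.989 -0.147] zh [-0.828 -0.095 -0.553]
```

>>> drive_effector(increments="0.6 0 0 0 0 0.15 0;0.6 0 0 0 -0.124 -0.014 -0.083;0.6 0 0 0 0 0 0")

```text
time_s: 8.75
position: [470.0, 93.2, 261.8]
orientation: [0.189, 2.268, -0.207]
ft_force: [-0.3, -0.6, 0.1]
finger_gap: 0.596
grasp_force: 0.0
```

```bash
python3 st.py
```

```text
heater xyz [ 19.42   -0.407 261.813] q [ 0.558 -0.065  2.262 -1.203  0.657  0.053] F_h [-0.111 -0.695  0.121]
tool axes in heater
 [[-0.642 -0.03   0.766]
 [-0.086  0.996 -0.033]
 [-0.762 -0.087 -0.642]]
xh in tool [-0.642 -0.03   0.766] yh [-0.086  0.996 -0.033] zh [-0.762 -0.087 -0.642]
```

>>> drive_effector(increments="0.6 14 2 30 0 0 0;0.6 14 2 30 0 0 0;0.6 14 2 30 0 0 0;0.6 0 0 0 0 0 0")

```text
time_s: 9.15
position: [508.1, 94.7, 201.9]
orientation: [0.198, 2.321, -0.22]
ft_force: [-0.4, -0.2, 0.4]
finger_gap: 0.601
grasp_force: 0.0
```

```bash
python3 st.py; python3 - <<'E'
from h import *
cv2.imwrite("pics/s5.png",cv2.resize(eyes.read_camera("side")[120:270,230:430],(800,600)))
E
```

```text
heater xyz [ 56.102   9.969 201.916] q [ 0.488  0.086  2.266 -1.343  0.564  0.202] F_h [-0.368 -0.296  0.44 ]
tool axes in heater
 [[-0.682 -0.024  0.731]
 [-0.088  0.995 -0.049]
 [-0.726 -0.097 -0.681]]
xh in tool [-0.682 -0.024  0.731] yh [-0.088  0.995 -0.049] zh [-0.726 -0.097 -0.681]
```

View pics/s5.png

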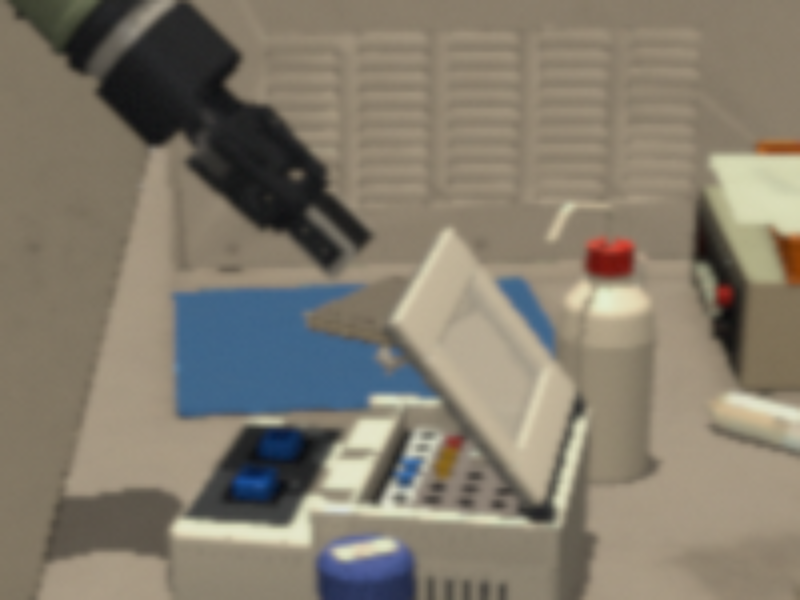

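The side view shows both buttons back up, and the fingertips at (340,255) in front of and above the lid edge at (395,320). I reduce tilt and yaw to ease joint 4, then lower below the edge.

>>> drive_effector(increments="0.6 0 0 0 0 0.12 0;0.6 0 0 0 -0.073 -0.01 -0.068;0.6 13 -3 12 0 0 0;0.6 13 -3 12 0 0 0;0.6 0 0 0 0 0 0")

```text
time_s: 9.7
position: [501.9, 83.7, 172.0]
orientation: [0.097, 2.402, -0.171]
ft_force: [1.0, 0.5, 0.3]
finger_gap: 0.599
grasp_force: 0.0
```

```bash
python3 st.py
```

```text
heater xyz [ 52.643  -2.218 171.972] q [ 0.388  0.094  2.303 -1.343  0.411  0.085] F_h [0.882 0.745 0.265]
tool axes in heater
 [[-0.726 -0.118  0.678]
 [-0.152  0.988  0.009]
 [-0.671 -0.097 -0.735]]
xh in tool [-0.726 -0.118  0.678] yh [-0.152  0.988  0.009] zh [-0.671 -0.097 -0.735]
```

>>> drive_effector(increments="0.6 -10 -0.5 11 0 0 0;0.6 -10 -0.5 11 0 0 0;0.6 0 0 0 0 0 0")

```text
time_s: 10.0
position: [535.8, 80.4, 172.8]
orientation: [0.096, 2.398, -0.168]
ft_force: [0.1, -0.2, 0.6]
finger_gap: 0.597
grasp_force: 0.0
```

```bash
python3 st.py; python3 - <<'E'
from h import *
cv2.imwrite("pics/s6.png",cv2.resize(eyes.read_camera("side")[120:270,230:430],(800,600)))
E
```

```text
heater xyz [ 86.388   2.487 172.813] q [ 0.342  0.136  2.249 -1.344  0.381  0.049] F_h [ 0.171 -0.114  0.633]
tool axes in heater
 [[-0.723 -0.119  0.681]
 [-0.151  0.988  0.012]
 [-0.674 -0.094 -0.733]]
xh in tool [-0.723 -0.119  0.681] yh [-0.151  0.988  0.012] zh [-0.674 -0.094 -0.733]
```

View pics/s6.png

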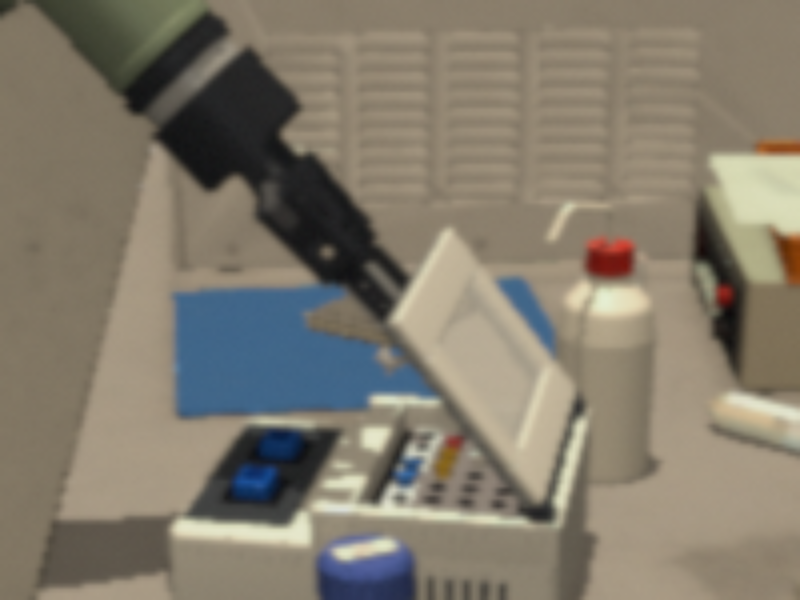

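The side view shows the fingertips near (395,310), just in front of and under the lid edge with no contact yet. Now I push forward gently.

>>> drive_effector(increments="0.6 -7.2 -1.2 6.8 0 0 0;0.6 -7.2 -1.2 6.8 0 0 0;0.6 0 0 0 0 0 0")

```text
time_s: 10.35
position: [553.5, 75.2, 171.5]
orientation: [0.096, 2.4, -0.169]
ft_force: [0.3, 1.0, -0.5]
finger_gap: 0.599
grasp_force: 0.2
```

```bash
python3 st.py
```

```text
heater xyz [104.795   1.633 171.539] q [ 0.312  0.16   2.221 -1.335  0.362  0.016] F_h [ 0.036  1.001 -0.469]
tool axes in heater
 [[-0.725 -0.119  0.679]
 [-0.152  0.988  0.011]
 [-0.672 -0.095 -0.734]]
xh in tool [-0.725 -0.119  0.679] yh [-0.152  0.988  0.011] zh [-0.672 -0.095 -0.734]
```

>>> drive_effector(increments="0.6 -10.6 -1.7 3.1 0 0 0;0.6 -10.6 -1.7 3.1 0 0 0;0.6 -10.6 -1.7 3.1 0 0 0;0.6 0 0 0 0 0 0")

```text
time_s: 10.75
position: [582.5, 68.2, 187.2]
orientation: [0.097, 2.399, -0.168]
ft_force: [-0.5, 0.4, -0.1]
finger_gap: 0.597
grasp_force: 0.0
```

```bash
python3 st.py; python3 - <<'E'
from h import *
cv2.imwrite("pics/s7.png",cv2.resize(eyes.read_camera("side")[120:270,230:430],(800,600)))
E
```

```text
heater xyz [134.695   1.637 187.192] q [ 0.272  0.171  2.15  -1.192  0.353 -0.167] F_h [-0.636  0.305 -0.067]
tool axes in heater
 [[-0.724 -0.119  0.68 ]
 [-0.151  0.988  0.012]
 [-0.673 -0.094 -0.733]]
xh in tool [-0.724 -0.119  0.68 ] yh [-0.151  0.988  0.012] zh [-0.673 -0.094 -0.733]
```

View pics/s7.png

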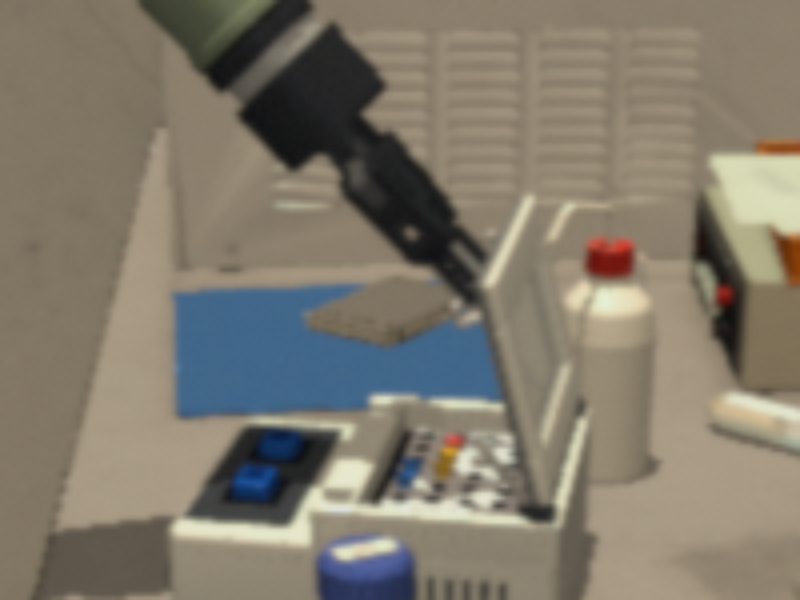

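The lid is pushed to about 1.3 rad, with the fingertips at (475,290) on its underside. I continue along the arc.

>>> drive_effector(increments="0.6 -7.9 -1.2 5.4 0 0 0;0.6 -7.9 -1.2 5.4 0 0 0;0.6 -7.9 -1.2 5.4 0 0 0;0.6 -7.9 -1.2 5.4 0 0 0;0.6 0 0 0 0 0 0")

```text
time_s: 11.3
position: [618.8, 59.6, 192.2]
orientation: [0.096, 2.4, -0.169]
ft_force: [0.3, -1.2, 0.8]
finger_gap: 0.599
grasp_force: 0.0
```

>>> drive_effector(increments="0.6 -6.5 -1.1 7 0 0 0;0.6 -6.5 -1.1 7 0 0 0;0.6 -6.5 -1.1 7 0 0 0;0.6 0 0 0 0 0 0")

```text
time_s: 11.7
position: [642.1, 53.6, 189.4]
orientation: [0.099, 2.404, -0.167]
ft_force: [-38.7, 12.6, 20.9]
finger_gap: 0.598
grasp_force: 22.1
```

```bash
python3 st.py; python3 - <<'E'
from h import *
cv2.imwrite("pics/s8.png",cv2.resize(eyes.read_camera("side")[120:270,230:430],(800,600)))
E
```

```text
heater xyz [196.05    1.477 189.447] q [ 0.203  0.245  2.034 -1.05   0.326 -0.362] F_h [-40.538   3.14   20.866]
tool axes in heater
 [[-0.728 -0.117  0.676]
 [-0.149  0.989  0.011]
 [-0.669 -0.093 -0.737]]
xh in tool [-0.728 -0.117  0.676] yh [-0.149  0.989  0.011] zh [-0.669 -0.093 -0.737]
```

View pics/s8.png

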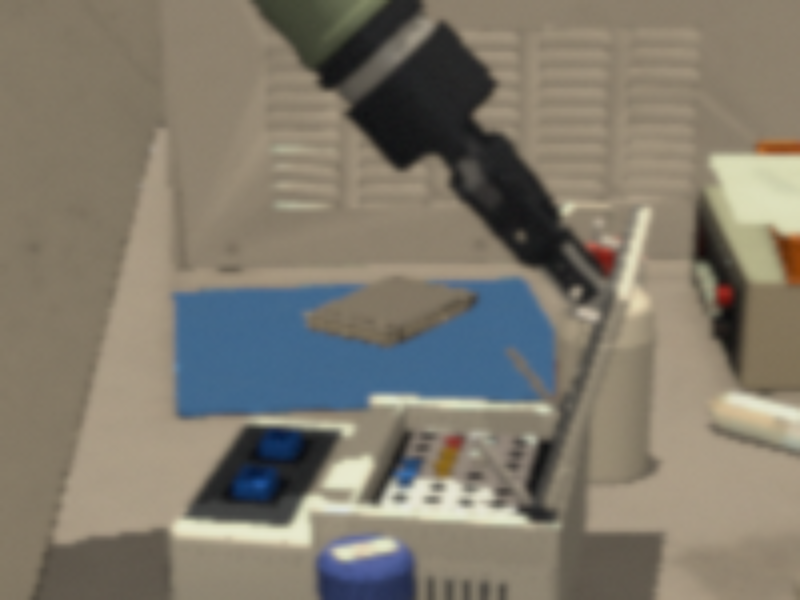

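The lid is fully open against its stop, which the 40 N reaction confirms. I back straight off at once and check that the lid stays.

>>> drive_effector(increments="0.6 7 1 -7 0 0 0;0.6 14 2 -14 0 0 0;0.6 21 3.5 -25 0 0 0;0.6 15 2 -30 0 0 0;0.6 0 0 0 0 0 0")

```text
time_s: 12.25
position: [552.9, 74.3, 207.7]
orientation: [0.094, 2.4, -0.167]
ft_force: [0.6, -0.6, -0.2]
finger_gap: 0.599
grasp_force: 0.0
```

>>> drive_effector(increments="0.6 0 0 0 0 0 0;0.6 0 0 0 0 0 0;0.6 0 0 0 0 0 0;0.6 0 0 0 0 0 0;0.6 0 0 0 0 0 0")

```text
time_s: 12.75
position: [555.2, 73.6, 206.5]
orientation: [0.096, 2.401, -0.169]
ft_force: [-0.3, -0.7, -1.0]
finger_gap: 0.598
grasp_force: 0.0
```

```bash
python3 - <<'E'
from h import *
cv2.imwrite("pics/s9.png",cv2.resize(eyes.read_camera("side")[120:270,230:430],(800,600)))
E
```

```text
(no output)
```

View pics/s9.png

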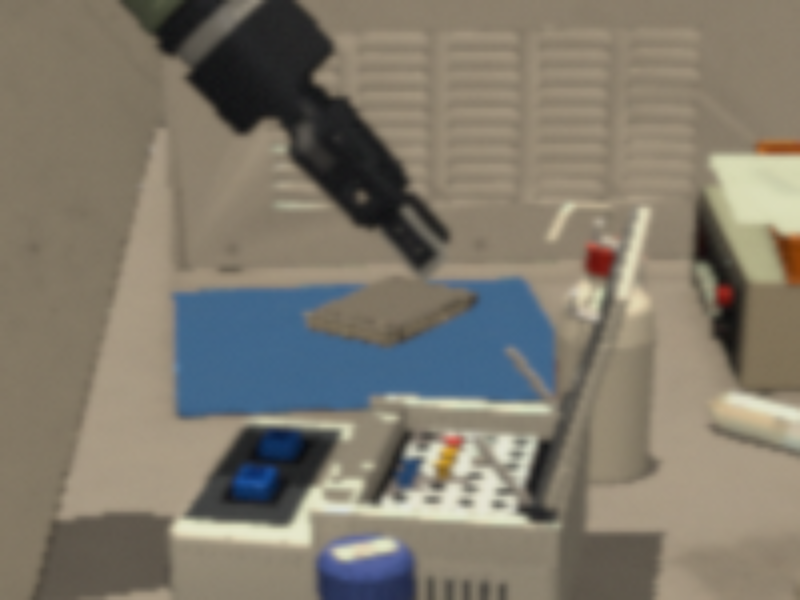

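The lid stays fully open, the buttons are up, and the gripper is clear of everything.

```bash
python3 -c "from cell import arm, eyes, monitor; print(arm.finish_job())"
```

```text
the job is handed in; nothing more can be done
None
```

The heater lid rests fully open against its stop, both buttons are back up, the robot touches nothing, and the job is handed in at about 12.8 s; the judge printed no verdict, and the final push reached about 40 N at the fingertips against the stop.

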